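Open the filter bay of the bench air cleaner

ROBOT

A 6-joint arm with a two-finger parallel gripper is mounted at the origin on a cart in front of the work surface, level with it; the furniture and walls round the work are solid. World frame = base frame: x ahead of the robot, y to its left, z up, the work surface at z = 0. Lengths are in m, angles in degrees, forces in N, time in s.
With the tool pointing down it reaches from about 0.4 to 0.825 m from the base axis. Payload 7 kg.
Tool frame: the origin (TCP) lies on the centre line of the jaws, within the pads' length; the fingertips stand 22 mm ahead of it and the grasp point (between the pads) lies 3 mm ahead of it; z points along the fingers, y is the line along which they close (so a half turn about z gives the same grasp; the last joint's range is limited). The gripper opens to 88 mm and grips with 3 to 60 N. Pads are 19 mm wide; open, the fingers measure 130 mm over their backs; the gripper's body (78 mm by 193 mm) begins 47 mm behind the grasp point.
Start: joints at [88.757, 20.546, 0.682, 0, -70.136, -16.507], TCP at [0.206, 0.643, 0.249] pointing down, gripper open.
Joint ranges: [-176.03, 176.03], [-82.01, 121.73], [-58.28, 71.71], [-173.87, 95.51], [-174.79, -0.11], [-173.66, 173.66]. Speed limits (degrees/s): [136.94, 136.94, 172.46, 180, 180, 180].

INTERFACE

Orientations are given as [roll, pitch, yaw] about the fixed x, y, z axes, in that order (R = Rz(yaw) Ry(pitch) Rx(roll)).
In Python, from plant import get_state, cams, r gives the robot as it stands.
- The arm moves only by the tool apply_moves, never from a script. Its argument "targets" is a list of rows, each an object with "dp": the shift along the world's x, y, z in m, a list of three; "yaw": the turn about the world's z in degrees. In form: [{"dp": [x, y, z], "yaw": yaw}, ...]. A call has 1 to 20 rows; each row is the pose to reach, as a shift and turn from the pose commanded when the call began; what a row does not reach only later rows make up. A row lasts 1/12 s, in which the tool goes at most 41.7 mm and 7.16 degrees, less where a joint would pass 70% of its speed; a pose out of reach is approached as far as the arm can. A call with a gripper value outside its range is refused whole. "grip" is the gripper command: -1 is fully open, 1 is shut, values between are in proportion, set as the call begins (left out, the last holds). The fingers move at their own pace and stop on an object; "squeeze" is the grip in N (left out, the last holds). Time passes only in rows, so rows that repeat a pose let the fingers close. It gives the time, the measured TCP pose, the force, the opening and the grip force at its end, in the units of the state.
- get_state(): the state, without advancing time (a new reading comes with each control period).
- cams.capture(name): name is "scene" or "top" or "wrist"; returns a dict with "image" (420x560x3 uint8, red, green, blue), "range_z" (420x560 float32, m along the optical axis (not along the pixel's ray), 0 where there is no reading), "fx", "fy", "cx", "cy" (pixels), "R" (3x3) and "t" (3): a world point X has camera coordinates R X + t; the wrist camera has in their place "T_tool_cam" (4x4, takes a point from camera to tool coordinates, whose origin is the TCP and whose axes are the flange's). Camera axes: x right, y down, z forward; pixel columns grow to the right and rows downward; lengths in m; the calibration is good to about 2 mm. A picture is of the moment at which its call begins: read the wrist's pose just before it.
- r.close_job(): hands the job in; it is judged then, once.
The state is a dict: "time_s": time; "joints": joint angles; "qd": joint speeds; "joint_torque": joint torques, N m; "tcp_pos": TCP position; "eef_rot": TCP orientation; "contact_force": force on the tool from outside, world axes, zero at the start; "moment": the same for the moment, N m; "gripper_width": finger opening in m; "gripper_force": force on a finger pad.
Only numpy, scipy, OpenCV 4.12 (cv2) and the standard library are available. Lean on these libraries where they do the work, as an engineer would, in place of code of your own. Each camera call takes 0.05 s, during which the arm holds its last target. There are 200 camera calls.

TASK

The filter of the bench air cleaner is due for changing, so open its filter bay. With a fingertip press the blue snap tab all the way in and, keeping it in until the catch has let go, push the grey filter lid back off its seat, away from the tab, until the whole filter bay is open and the lid lies flat on the rear deck behind it with the tab sprung up again. Only press and push: do not lift or tip the lid or force it, do not touch the old filter in the bay, and leave the spare filter, forceps, bottles and box of vials where they are.

Things in the scene. Friction and masses are not known exactly. Their poses are not given: they have to be found in the camera images.
- air_cleaner: Bench air cleaner fixed on the table: white housing, grey base, 250 (x) x 150 (y) mm, flat top deck 62 mm up. Origin: centre of the underside, on the table. z up, x along its length from the front end (-125 mm; tab, power button) to the rear. Front shelf round the tab 66.5 mm up. Two side rails (x -84 to -5 mm, 72 mm up) whose lips, 100 mm apart, hold the seated lid down.
- bay_mid (a point): Centre of the mouth of the filter bay, at deck height, x = -23, y = 0, z = 62 mm in the air cleaner's frame. The bay is an open well, 50 mm (x -48 to +2) by 84 mm (y), with the old filter in it, covered by the seated lid.
- deck_mid (a point): Middle of the empty rear deck, x = +60, y = 0, z = 62 mm in the air cleaner's frame; the deck runs from x = +2 to +117 mm, between 4 mm high kerbs at y = +-65 mm, to a 6 mm high stop at x = +117 mm. The lid is to end lying here.
- filter_lid: Grey loose slide lid, 90 (x) x 112 mm, plate 4.5 mm thick, about 150 g. Origin: underside, on its middle line, 50 mm behind its front end; axes as the air cleaner's. Seated, its origin is at x = -30, y = 0, z = 62 mm in the air cleaner's frame. It slides in +x with light friction, up to 107 mm to the rear stop; the bay is open after 82 mm. A 52 mm wide notch in its front end surrounds the tab.
- rib_front (a point): Where to push the lid (in +x): middle of the upright front face of its thumb hood, 80 mm wide, from the plate up to 22 mm above the lid's underside, with a ramp behind. This point: lid x = -28, y = 0, z = 14 mm; when seated 76 mm above the table and 22.5 mm behind the tab's centre, so a fingertip sliding along the pressed tab meets it while still on the tab.
- snap_tab (a joint): Travel of the blue snap tab straight down: 0 at rest, 0.0065 m fully in; sprung, 2 N to start, 6 N fully in. At rest its shoulders catch two hooks of the seated lid (1 mm play); from 0.0045 m in they are below the lid, which can then be pushed in +x. Keep it in until the lid has gone 3 mm; then the hooks hold it down until, about 20 mm on, it springs up.
- tab_top (a point): Centre of the tab's flat top, 39 (x) x 31 mm, blue with four thin white grip lines. At rest x = -80.5, y = 0, z = 76 mm in the air cleaner's frame (9.5 mm above the front shelf); fully in, z = 69.5 mm, still above the shelf and the lid's plate (66.5 mm).
- old_filter: Used pleated filter in a blue frame, 49 x 83 x 22 mm, fixed in the bay; its top is 6 mm below the deck. Origin: centre of its underside, x = -23, y = 0, z = 34 mm in the air cleaner's frame. Not to be touched.
- spare_filter: Bystander: new pleated filter in a blue frame, 49 x 83 x 22 mm, lying on the table on the air cleaner's +y side. Origin: centre of the underside.
- forceps: Bystander: steel forceps, 131 x 15 x 9 mm, lying on the table at the front left. Origin: centre of the underside.
- diluent_1: Bystander: upright white bottle with a blue cap, diameter 33, height 58 mm. Origin: centre of the underside.
- diluent_2: Bystander: upright white bottle with a blue cap, diameter 33, height 58 mm. Origin: centre of the underside.
- spray_bottle: Bystander: upright clear spray bottle with a white nozzle, diameter 36, height 120 mm. Origin: centre of the underside.
- vial_box: Bystander: white carton with ten pink-capped vials, 57 x 133 x 48 mm. Origin: centre of the underside.
Things that resemble listed ones, but are neither listed nor needed, are in the scene too. Several things have the shape of the filter_lid; the one meant has the colours described above.

How it is judged (in metres and radians):
On the way, in this order (a step that is already met when the one before it is completed fails the run):
1. the snap tab is pressed in (at least 4.5 of its 6.5 mm) with the lid still on its seat (value of joint snap_tab above 0.0045 m and x of filter_lid in the frame of air_cleaner below -0.026 m), for 0.05 s.
2. the lid has slid 20 mm off its seat, flat on the deck (x of filter_lid in the frame of air_cleaner above -0.01 m and z of filter_lid in the frame of air_cleaner below 0.068 m).
At the end, for the whole second after the job is handed in: The lid lies flat and at rest on the rear deck (underside within about 3 mm of it, tilt under 0.06 rad, within 15 mm of the middle line), pushed back at least 82 mm from its seat so that the filter bay is open, and the tab has sprung back to within 1.5 mm of its rest position (x of filter_lid in the frame of air_cleaner above 0.052 m and y of filter_lid in the frame of air_cleaner between -0.015 and 0.015 m and z of filter_lid in the frame of air_cleaner between 0.059 and 0.066 m and angle between filter_lid's own z axis and vertical below 0.06 rad and linear speed of filter_lid below 0.01 m/s and value of joint snap_tab below 0.0015 m); the robot touches nothing.
It fails at once if the lid is lifted (more than 10 mm off the deck) or tipped (more than 0.2 rad) (z of filter_lid in the frame of air_cleaner above 0.072 m or angle between filter_lid's own z axis and vertical above 0.2 rad).
It fails at once if the lid is forced (fingers push on it with more than 45 N) (contact force between the fingers and filter_lid above 45 N).
It fails at once if the robot touches the old filter (contact force between any of the fingers, the arm and old_filter above 1 N).
It fails at once if a bystander (spare filter, forceps, bottle, spray bottle or box of vials) is moved more than 20 mm (distance of any of spare_filter, forceps, diluent_1, diluent_2, spray_bottle, vial_box from where it was at the start of the episode above 0.02 m).
It also fails if it takes over 38 s, if anything falls off the work surface, if the arm or the gripper's body presses on something with over 40 N, if the wrist force passes 120 N, or if a joint passes its speed limit or range.

## Working session

There is one attempt and no reset: what is moved stays moved. The work goes in short steps, Python scripts to look and compute and a tool call to move; the robot and the scene stay as the last step left them, time stands still between calls to the robot, and variables do not carry over. Pictures are saved under pics/ and viewed, at most 10 in all, crops included, and the job is handed in when it is done.

Besides the shell and the picture viewer there is one more tool, called after "Request:" as name(argument=value, ...), one argument or row to a line, values as JSON. apply_moves: Moves the arm, as the interface text tells. Its arguments: {"type":"object","properties":{"targets":{"type":"array","items":{"type":"object","properties":{"dp":{"type":"array","items":{"type":"number"}},"yaw":{"type":"number"}}}},"grip":{"type":"number"},"squeeze":{"type":"number"}},"required":["targets"]}

```bash
mkdir -p pics; cat > h.py <<'E'
import numpy as np, cv2, pickle
from plant import get_state, cams, r
def grab(n):
    s=get_state(); c=cams.capture(n); pickle.dump((s,c),open(f'pics/{n}.pkl','wb'))
    return s,c
def load(n): return pickle.load(open(f'pics/{n}.pkl','rb'))
def px(c,u,v,w=1):
    z=np.median(c['range_z'][v-w:v+w+1,u-w:u+w+1]); p=np.array([(u-c['cx'])/c['fx']*z,(v-c['cy'])/c['fy']*z,z])
    return c['R'].T@(p-c['t'])
E
python3 - <<'E'
from h import *
for n in ('top','scene'):
    s,c=grab(n); cv2.imwrite(f'pics/{n}1.png',cv2.resize(c['image'][:,:,::-1],(800,600)))
print(s)
E
```

```text
{'time_s': 0.05, 'joints': array([ 8.87580376e+01,  2.05917147e+01,  6.34089685e-01, -2.01323510e-02,
       -7.01348535e+01, -1.65073310e+01]), 'qd': array([ 0.02098092, -0.11938914,  0.07211299, -0.00048814, -0.02177204,
       -0.09925871]), 'joint_torque': array([-1.04151608e-03, -5.84672427e+01,  2.94054848e+01,  7.02603176e+00,
        1.03072482e-02, -5.08378866e-05]), 'tcp_pos': array([0.20565531, 0.6424409 , 0.24762185]), 'eef_rot': array([ 1.79905955e+02, -8.13363153e-03, -1.77561432e+01]), 'contact_force': array([ 0.13614032,  0.47014032, -0.39040791]), 'moment': array([ 0.01310759, -0.04732225,  0.02695303]), 'gripper_force': 0.0, 'gripper_width': 0.08752927190726811}
```

View pics/top1.png

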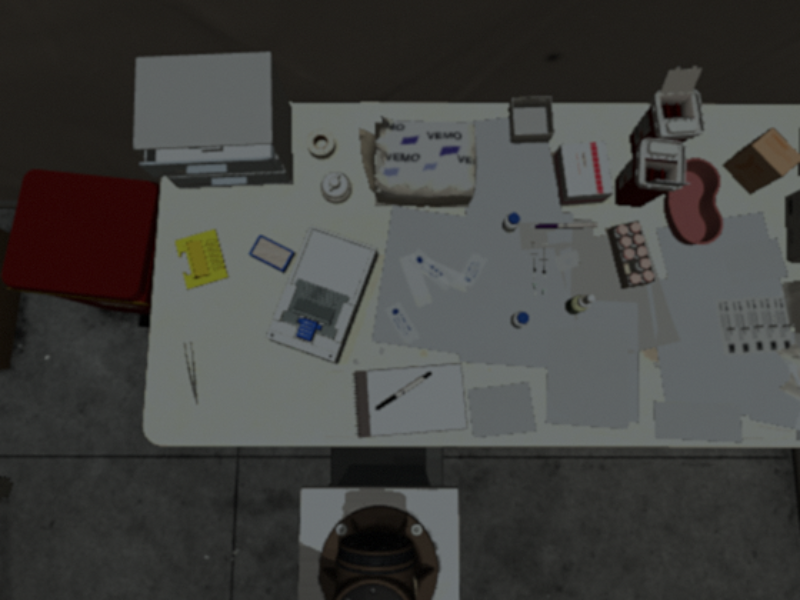

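View pics/scene1.png

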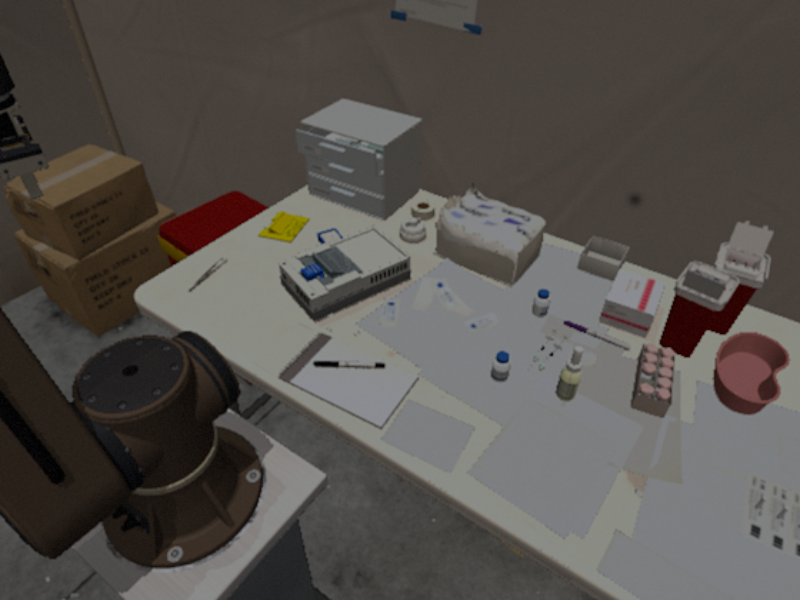

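The top view shows the cleaner at about (325,290), with the blue tab at (308,328) towards the robot, the grey lid at (318,300) and the rear end at upper right. I'll enlarge it to measure.

```bash
python3 - <<'E'
from h import *
s,c=load('top')
im=c['image'][150:260,180:275,::-1]
im=cv2.convertScaleAbs(im,alpha=1.6)
cv2.imwrite('pics/top2.png',cv2.resize(im,None,fx=5.4,fy=5.4,interpolation=cv2.INTER_CUBIC))
print(c['fx'],c['t'],c['R'])
for u,v in [(215,230),(225,205),(236,180),(216,162)]: print(u,v,px(c,u,v))
# tall-top mask points: box fit
H,W=c['range_z'].shape; U,V=np.meshgrid(np.arange(W),np.arange(H)); z=c['range_z']
P=np.stack([(U-c['cx'])/c['fx']*z,(V-c['cy'])/c['fy']*z,z],-1)-c['t']; P=P@c['R']
m=(P[...,2]>.05)&(P[...,2]<.1); m[:150]=0;m[260:]=0;m[:,:180]=0;m[:,275:]=0
n,l,st,ce=cv2.connectedComponentsWithStats(m.astype(np.uint8)); k=1+st[1:,4].argmax()
q=P[l==k]; b=cv2.minAreaRect((q[:,:2]*1000).astype(np.float32)); print(b,cv2.boxPoints(b),np.median(q[:,2]))
hsv=cv2.cvtColor(c['image'],cv2.COLOR_RGB2HSV)
mb=(l==k)&(hsv[...,0]>100)&(hsv[...,0]<130)&(hsv[...,1]>120)
print('blue',mb.sum(),np.median(P[mb],0))
E
```

```text
384.802841435672 [-0.04981949  0.53277855  1.08630783] [[ 0.00179918 -0.99997417  0.00695913]
 [-0.98750137 -0.00287341 -0.15758425]
 [ 0.15760018 -0.00658863 -0.98748102]]
215 230 [0.46381561 0.14001449 0.07567269]
225 205 [0.53670835 0.11489777 0.06709643]
236 180 [0.61119933 0.0853327  0.06319022]
216 162 [0.6642071 0.144512  0.0661277]
((539.5941162109375, 117.29954528808594), (146.83413696289062, 248.3080596923828), 70.4986343383789) [[398.05362   89.54041 ]
 [632.11707    6.647896]
 [681.13464  145.05869 ]
 [447.07117  227.9512  ]] 0.06461894603063761
blue 167 [0.46634336 0.14069106 0.07430124]
```

View pics/top2.png

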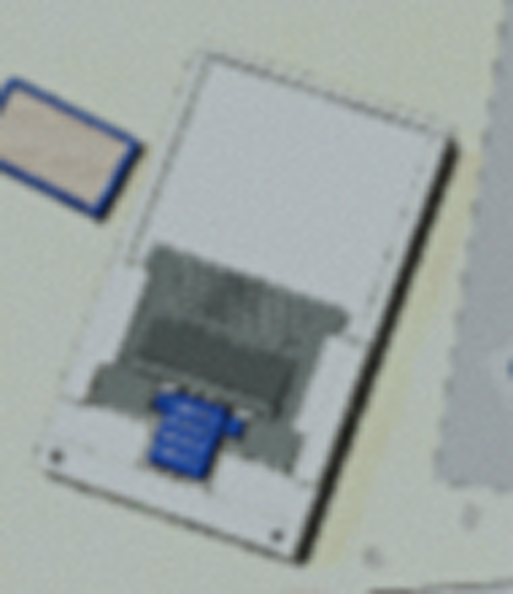

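The cleaner's fitted outline is 147 x 248 mm (nominal 150 x 250), yaw about -19.5°. Its centre is at about (0.540, 0.117) and the tab centre at about (0.464, 0.144). Next I'll go above the tab with the gripper shut.

Request:
apply_moves(
  targets=[
    {"dp": [0.008,-0.015,0],"yaw": 0},
    {"dp": [0.022,-0.043,0],"yaw": -0.2},
    {"dp": [0.04,-0.077,0],"yaw": -0.4},
    {"dp": [0.058,-0.112,0],"yaw": -0.6},
    {"dp": [0.076,-0.147,0],"yaw": -0.8},
    {"dp": [0.094,-0.182,0],"yaw": -1},
    {"dp": [0.112,-0.217,0],"yaw": -1.2},
    {"dp": [0.13,-0.251,-0.005],"yaw": -1.4},
    {"dp": [0.148,-0.286,-0.01],"yaw": -1.6},
    {"dp": [0.166,-0.321,-0.018],"yaw": -1.75},
    {"dp": [0.184,-0.356,-0.026],"yaw": -1.75},
    {"dp": [0.202,-0.391,-0.034],"yaw": -1.75},
    {"dp": [0.22,-0.426,-0.042],"yaw": -1.75},
    {"dp": [0.236,-0.456,-0.049],"yaw": -1.75},
    {"dp": [0.248,-0.479,-0.049],"yaw": -1.75},
    {"dp": [0.255,-0.493,-0.049],"yaw": -1.75},
    {"dp": [0.258,-0.499,-0.049],"yaw": -1.75},
    {"dp": [0.258,-0.499,-0.049],"yaw": -1.75},
    {"dp": [0.258,-0.499,-0.049],"yaw": -1.75},
  ],
  grip=1,
  squeeze=10,
)

```text
time_s: 1.68
tcp_pos: [0.4637, 0.1439, 0.1995]
eef_rot: [180.0, 0.0, -19.5]
contact_force: [0.0, 0.0, 0.2]
gripper_width: 0.0004
gripper_force: 0.0
```

```bash
cat >> h.py <<'E'
from scipy.spatial.transform import Rotation as Ro
def cloud(s,c):
    H,W=c['range_z'].shape; U,V=np.meshgrid(np.arange(W),np.arange(H)); z=c['range_z']
    P=np.stack([(U-c['cx'])/c['fx']*z,(V-c['cy'])/c['fy']*z,z],-1)
    if 'T_tool_cam' in c:
        T=c['T_tool_cam']; P=P@T[:3,:3].T+T[:3,3]
        return P@Ro.from_euler('xyz',s['eef_rot'],degrees=True).as_matrix().T+s['tcp_pos']
    return (P-c['t'])@c['R']
E
python3 - <<'E'
from h import *
s,c=grab('wrist'); cv2.imwrite('pics/w1.png',cv2.resize(c['image'][:,:,::-1],(800,600)))
print(s['tcp_pos'],s['eef_rot'],s['gripper_width'],s['contact_force'],s['time_s'])
P=cloud(s,c)
hsv=cv2.cvtColor(c['image'],cv2.COLOR_RGB2HSV)
mb=(hsv[...,0]>100)&(hsv[...,0]<130)&(hsv[...,1]>120)&(P[...,2]>.06)&(P[...,2]<.09)
q=P[mb]; print(len(q),q.mean(0),cv2.minAreaRect((q[:,:2]*1000).astype(np.float32)),np.percentile(q[:,2],[5,50,95]))
E
```

```text
[0.46369873 0.14390922 0.19945169] [ 1.79997788e+02  1.08968111e-02 -1.95498880e+01] 0.0003705919236945786 [0.01333802 0.02507336 0.22763628] 1.6833
1424 [0.46805954 0.14313644 0.07423128] ((464.8350524902344, 144.0899658203125), (49.11023712158203, 38.421836853027344), 70.7711181640625) [0.0652416  0.07589685 0.07724217]
```

View pics/w1.png

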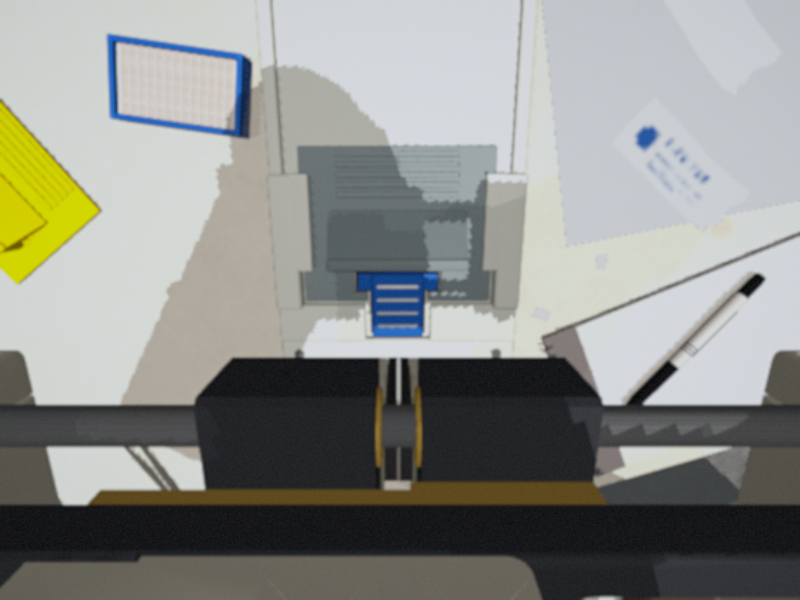

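The wrist view shows the tab at (400,305), centred laterally under the closed fingers (x≈398) and square to them. It measures (0.465, 0.144, 0.076), as expected. Next: descend and press.

Request:
apply_moves(
  targets=[
    {"dp": [0.001,0,-0.012]},
    {"dp": [0.001,0,-0.032]},
    {"dp": [0.001,0,-0.052]},
    {"dp": [0.001,0,-0.072]},
    {"dp": [0.001,0,-0.086]},
    {"dp": [0.001,0,-0.094]},
    {"dp": [0.001,0,-0.098]},
    {"dp": [0.001,0,-0.1]},
    {"dp": [0.001,0,-0.102]},
    {"dp": [0.001,0,-0.104]},
    {"dp": [0.001,0,-0.1055]},
    {"dp": [0.001,0,-0.107]},
    {"dp": [0.001,0,-0.1075]},
    {"dp": [0.001,0,-0.1075]},
    {"dp": [0.001,0,-0.1075]},
  ],
)

```text
$.targets[0]: bad value
```

Request:
apply_moves(
  targets=[
    {"dp": [0.001,0,-0.012],"yaw": 0},
    {"dp": [0.001,0,-0.032],"yaw": 0},
    {"dp": [0.001,0,-0.052],"yaw": 0},
    {"dp": [0.001,0,-0.072],"yaw": 0},
    {"dp": [0.001,0,-0.086],"yaw": 0},
    {"dp": [0.001,0,-0.094],"yaw": 0},
    {"dp": [0.001,0,-0.098],"yaw": 0},
    {"dp": [0.001,0,-0.1],"yaw": 0},
    {"dp": [0.001,0,-0.102],"yaw": 0},
    {"dp": [0.001,0,-0.104],"yaw": 0},
    {"dp": [0.001,0,-0.1055],"yaw": 0},
    {"dp": [0.001,0,-0.107],"yaw": 0},
    {"dp": [0.001,0,-0.1075],"yaw": 0},
    {"dp": [0.001,0,-0.1075],"yaw": 0},
    {"dp": [0.001,0,-0.1075],"yaw": 0},
  ],
)

```text
time_s: 2.98
tcp_pos: [0.4652, 0.1444, 0.0926]
eef_rot: [-179.9, -0.0, -19.5]
contact_force: [-2.4, 3.8, 5.5]
gripper_width: 0.0009
gripper_force: 2.7
```

Tab is about 5.4 mm in with 5.5 N, which fits its spring. Start sliding along +x of the cleaner.

Request:
apply_moves(
  targets=[
    {"dp": [0.001,0,-0.0005],"yaw": 0},
    {"dp": [0.0019,-0.0007,-0.0007],"yaw": 0},
    {"dp": [0.0038,-0.0013,-0.0007],"yaw": 0},
    {"dp": [0.0057,-0.002,-0.0007],"yaw": 0},
    {"dp": [0.0075,-0.0027,-0.0007],"yaw": 0},
    {"dp": [0.0085,-0.003,-0.0007],"yaw": 0},
  ],
)

```text
time_s: 3.48
tcp_pos: [0.4729, 0.1406, 0.0917]
eef_rot: [180.0, 0.0, -19.5]
contact_force: [-6.8, 2.6, 8.6]
gripper_width: 0.0001
gripper_force: 4.5
```

Request:
apply_moves(
  targets=[
    {"dp": [0.0019,-0.0007,0],"yaw": 0},
    {"dp": [0.0038,-0.0013,0],"yaw": 0},
    {"dp": [0.0057,-0.002,0],"yaw": 0},
    {"dp": [0.0075,-0.0027,0],"yaw": 0},
    {"dp": [0.0094,-0.0033,0],"yaw": 0},
    {"dp": [0.0113,-0.004,0],"yaw": 0},
  ],
)

```text
time_s: 3.98
tcp_pos: [0.4838, 0.1365, 0.0917]
eef_rot: [180.0, 0.1, -19.5]
contact_force: [-6.7, 2.8, 8.1]
gripper_width: 0.0006
gripper_force: 4.4
```

```bash
python3 - <<'E'
from h import *
s,c=grab('wrist'); cv2.imwrite('pics/w2.png',cv2.resize(c['image'][:,:,::-1],(800,600)))
print(s['tcp_pos'],s['contact_force'],s['moment'],s['time_s'])
E
```

```text
[0.48383976 0.13654385 0.09169339] [-6.65028523  2.84283158  8.12954141] [0.86838276 2.54505665 0.02144936] 3.9833
```

View pics/w2.png

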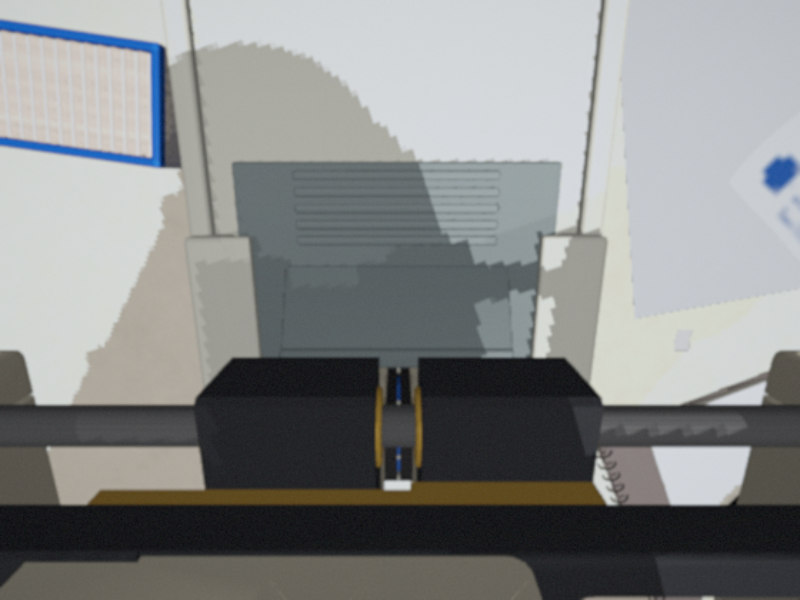

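The lid has slid about 8 mm past the rails' ends (rear edge at row 162, rails at 237) and stays square, so the catch has let go. I'll lift the tip slightly and push on along the deck.

Request:
apply_moves(
  targets=[
    {"dp": [0.0019,-0.0007,0.001],"yaw": 0},
    {"dp": [0.0047,-0.0017,0.002],"yaw": 0},
    {"dp": [0.0075,-0.0027,0.003],"yaw": 0},
    {"dp": [0.0104,-0.0037,0.003],"yaw": 0},
    {"dp": [0.0132,-0.0047,0.003],"yaw": 0},
    {"dp": [0.016,-0.0057,0.003],"yaw": 0},
    {"dp": [0.0189,-0.0067,0.003],"yaw": 0},
    {"dp": [0.0217,-0.0077,0.003],"yaw": 0},
    {"dp": [0.0245,-0.0087,0.003],"yaw": 0},
    {"dp": [0.0273,-0.0097,0.003],"yaw": 0},
    {"dp": [0.0302,-0.0107,0.003],"yaw": 0},
    {"dp": [0.033,-0.0117,0.003],"yaw": 0},
    {"dp": [0.0358,-0.0127,0.003],"yaw": 0},
    {"dp": [0.0387,-0.0137,0.003],"yaw": 0},
    {"dp": [0.0415,-0.0147,0.003],"yaw": 0},
    {"dp": [0.0443,-0.0157,0.003],"yaw": 0},
  ],
)

```text
time_s: 5.37
tcp_pos: [0.5292, 0.121, 0.0944]
eef_rot: [180.0, -0.0, -19.5]
contact_force: [-0.2, 0.8, 0.7]
gripper_width: 0.0007
gripper_force: 0.3
```

Request:
apply_moves(
  targets=[
    {"dp": [0.0028,-0.001,0],"yaw": 0},
    {"dp": [0.0057,-0.002,0],"yaw": 0},
    {"dp": [0.0085,-0.003,0],"yaw": 0},
    {"dp": [0.0113,-0.004,0],"yaw": 0},
    {"dp": [0.0141,-0.005,0],"yaw": 0},
    {"dp": [0.017,-0.006,0],"yaw": 0},
    {"dp": [0.0198,-0.007,0],"yaw": 0},
    {"dp": [0.0226,-0.008,0],"yaw": 0},
    {"dp": [0.0254,-0.009,0],"yaw": 0},
    {"dp": [0.0283,-0.01,0],"yaw": 0},
    {"dp": [0.0311,-0.011,0],"yaw": 0},
    {"dp": [0.033,-0.0117,0],"yaw": 0},
    {"dp": [0.0349,-0.0123,0],"yaw": 0},
    {"dp": [0.0363,-0.0128,0],"yaw": 0},
    {"dp": [0.0377,-0.0133,0],"yaw": 0},
    {"dp": [0.0377,-0.0133,0],"yaw": 0},
  ],
)

```text
time_s: 6.7
tcp_pos: [0.5669, 0.1078, 0.0944]
eef_rot: [-180.0, -0.0, -19.5]
contact_force: [0.0, 0.2, -0.1]
gripper_width: 0.0005
gripper_force: 0.0
```

Request:
apply_moves(
  targets=[
    {"dp": [-0.0047,0.0017,0],"yaw": 0},
    {"dp": [-0.0094,0.0033,0.003],"yaw": 0},
    {"dp": [-0.0094,0.0033,0.02],"yaw": 0},
    {"dp": [-0.0094,0.0033,0.045],"yaw": 0},
    {"dp": [-0.02,0.007,0.07],"yaw": 0},
    {"dp": [-0.045,0.016,0.1],"yaw": 0},
    {"dp": [-0.07,0.025,0.125],"yaw": 0},
    {"dp": [-0.1,0.035,0.14],"yaw": 0},
    {"dp": [-0.12,0.042,0.15],"yaw": 0},
    {"dp": [-0.13,0.046,0.155],"yaw": 0},
    {"dp": [-0.13,0.046,0.155],"yaw": 0},
    {"dp": [-0.13,0.046,0.155],"yaw": 0},
  ],
)

```text
time_s: 7.7
tcp_pos: [0.4364, 0.1542, 0.2498]
eef_rot: [-179.9, -0.0, -19.4]
contact_force: [-0.5, -1.4, 0.3]
gripper_width: 0.0006
gripper_force: 0.0
```

```bash
python3 - <<'E'
from h import *
s,c=grab('wrist'); cv2.imwrite('pics/w3.png',cv2.resize(c['image'][:,:,::-1],(800,600)))
print(s['tcp_pos'],s['contact_force'],s['time_s'])
P=cloud(s,c); d=np.array([.9426,-.3338]); n=np.array([.3338,.9426])
X=P[...,:2]-[.5396,.1173]; x=X@d*1000; y=X@n*1000; z=P[...,2]*1000
for v in range(0,250,8): print(v,int(x[v,280]),int(y[v,280]),round(float(np.median(z[v-1:v+2,279:282])),1),c['image'][v,280],end=' | ')
E
```

```text
[0.43639688 0.15423439 0.2497543 ] [-0.48232025 -1.4309784   0.32598273] 7.7
  return _methods._mean(a, axis=axis, dtype=dtype,
  ret = ret.dtype.type(ret / rcount)
```

View pics/w3.png

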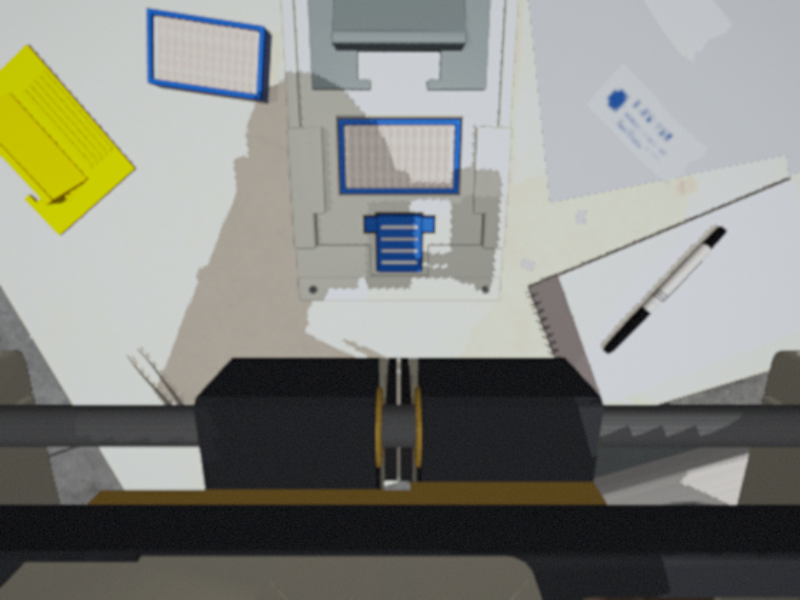

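The bay is fully open: the old filter is at (400,155) and the tab is sprung up at (400,240), about 76 mm high. The lid lies square on the rear deck with its hood front at about x +39, so its origin is at about +67 mm (0.052 m needed). Its hood top is 84 mm up, so it is flat. Handing in.

```bash
python3 -c "
from plant import r
print(r.close_job())"
```

```text
the job is handed in; nothing more can be done
None
```

The filter bay is open: the lid lies flat on the rear deck, about 96 mm back from its seat, the tab has sprung up, and the job is handed in at about 8 s; no verdict came back.

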